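# Open the flip tab and unscrew the vent cap of the orange-tab bottle

### The job

Open the bottle with the orange flip tab: first lift its hinged tab until it stands upright or further back, then unscrew the black cap beneath it anticlockwise to its stop, a fifth of a turn. Leave the tab standing open and the cap in place on the bottle, let go, and do not touch the bottle with the green tab.

Things in the scene. Friction and masses are not known exactly. Their poses are not given: they have to be found in the camera images.
- orange_bottle: Fixed white bottle, 68 mm wide, in a grey holder 100x100x30 mm; orange stripe. Black screw cap 46 mm diameter, height 98 to 126 mm above the bench; fingertips may reach down beside it to 100 mm. Orange flip tab on top. Origin: on the cap's vertical axis, at bench height; z up. At cap joint 0 the tab's free end points along -x (roughly to the robot), its hinge line lies along y.
- orange_tab (a joint): Tab angle: 0 shut, 1.57 upright, stop 1.95; stays where left. Hinge line at height 129 mm, 12 mm behind the cap axis (+x). Tab 14 mm wide; its free end carries a thumb bar (10 mm diameter, 20 mm long, parallel to the hinge) to pinch by its ends from above. Bar centre when shut: 28 mm ahead (-x) of and 8 mm above the hinge line. Turns with the cap. Friction 0.025 N m.
- orange_cap (a joint): Turn of the orange bottle's black cap about its vertical axis, growing anticlockwise seen from above (unscrewing): near 0 tight, stop at 1.3. It does not rise; stays where left; friction 0.12 N m. Grip its sides, 46 mm across, with the fingers closing along the hinge line, so that the open tab (top at most 37 mm above the cap's top) stands between them.
- green_bottle: Same bottle, holder and black cap, but with a green tab and green stripe; to be left untouched. Height 126 mm to the cap's top, 142 mm to the top of its shut tab. Origin: on the cap's vertical axis, at bench height.

How it is judged:
On the way, in this order (a step that is already met when the one before it is completed fails the run):
1. the orange tab stands open (75 degrees or more) with the cap still tight (value of joint orange_tab above 1.31 rad and value of joint orange_cap below 0.35 rad), for 0.2 s.
2. the cap of the orange bottle is unscrewed to within about 14 degrees of its stop, the tab open (value of joint orange_cap above 1.05 rad and value of joint orange_tab above 1.2 rad), for 0.2 s.
At the end, for the whole second after the job is handed in: The orange tab stands open (1.2 rad or more), the orange bottle's cap is unscrewed to 1.05 rad or more (stop at 1.3), both are still and released (all of step 2 and contact force between the fingers and orange_bottle below 0.2 N and velocity of joint orange_tab between -0.1 and 0.1 rad/s and velocity of joint orange_cap between -0.1 and 0.1 rad/s); the robot touches nothing.
It fails at once if the cap was turned before the tab was lifted (value of joint orange_cap above 0.35 rad and value of joint orange_tab below 1 rad).
It fails at once if the robot pressed on the green-tab bottle (contact force between any of the fingers, the arm and green_bottle above 1 N).
It also fails if it takes over 42 s, if anything falls off the work surface, if the arm or the gripper's body presses on something with over 40 N, if the wrist force passes 120 N, or if a joint passes its speed limit or range.

### The arm

A 7-joint arm with a two-finger parallel gripper is mounted at the origin on a cart in front of the work surface, level with it; the furniture and walls round the work are solid. World frame = base frame: x ahead of the robot, y to its left, z up, the work surface at z = 0. Lengths are in m, angles in rad, forces in N, time in s.
With the tool pointing down it reaches from about 0.425 to 0.925 m from the base axis. Payload 6.8 kg.
Tool frame: the origin (TCP) lies at the centre of the arm's flange, where the gripper is bolted on; the fingertips stand 173 mm ahead of it and the grasp point (between the pads) lies 155 mm ahead of it; z points along the fingers, y is the line along which they close (so a half turn about z gives the same grasp; the last joint's range is limited). The gripper opens to 85 mm and grips with 20 to 120 N. Pads are 22 mm wide; open, the fingers measure 114 mm over their backs; the gripper's body (76 mm by 85 mm) begins 54 mm behind the grasp point. The pads swing forward as they close: fully open they stand 13 mm farther back than shut.
Start: joints at [1.129, 0.477, 0.022, 1.555, -0.011, 1.109, -0.083], TCP at [0.221, -0.638, 0.405] pointing down, gripper open.
Joint ranges: [-2.96, 2.96], [-0.34, 2.1], [-1.41, 1.46], [0.24, 2.44], [-1.37, 4.51], [0.17, 1.92], [-2.96, 2.96]. Speed limits (rad/s): [2.39, 2.39, 3.14, 3.14, 3.14, 3.14, 3.14].

### API

Orientations are given as [roll, pitch, yaw] about the fixed x, y, z axes, in that order (R = Rz(yaw) Ry(pitch) Rx(roll)).
In Python, from bench import r gives the robot as it stands.
- The arm moves only by the shell command python3 drive.py 'ROWS' [OPENING] [FORCE]. ROWS is one flat JSON list of numbers that holds 1 to 5 rows one after another, with no inner brackets; each row has 6 numbers: dx, dy, dz in normalised numbers (1 is 0.2 m), then a rotation vector rx, ry, rz in a scale on which 1.0 is 2 rad; each row is the pose to reach, as a shift and turn from the pose commanded when the command began, along the tool's axes at that moment; what a row does not reach only later rows make up. A row lasts 1/12 s, in which the tool goes at most 0.0417 m and 0.125 rad, less where a joint would pass 70% of its speed; a pose out of reach is approached as far as the arm can. OPENING is the finger opening in m, set as the command begins (- or left out keeps the last). The fingers move at their own pace and stop on an object; FORCE is the grip in N (left out, the last holds). Time passes only in rows, so rows that do not move let the fingers close. It prints the time, the measured TCP pose, the force, the opening and the grip force at its end. No shift or turn number may pass 1 either way. Input that does not fit is refused with a message, and nothing moves.
- r.get_state(): the state, without advancing time (a new reading comes with each control period).
- r.grab_frame(name): name is "scene" or "top" or "wrist"; returns the picture (384x512x3 uint8, blue, green, red); there is no depth.
- r.calibration(name): a dict with "fx", "fy", "cx", "cy" (pixels), "rvec" (rotation vector, rad) and "tvec" (3), from world to camera coordinates, as OpenCV has them; the wrist camera has in their place "mount" (4x4, takes a point from camera to tool coordinates, whose origin is the TCP and whose axes are the flange's). Camera axes: x right, y down, z forward; pixel columns grow to the right and rows downward; lengths in m; the calibration is good to about 2 mm. A picture is of the moment at which its call begins: read the wrist's pose just before it. calibration takes no time and is no camera call.
- r.hand_in(): hands the job in; it is judged then, once.
The state is a dict: "t": time; "joint_pos": joint angles; "qd": joint speeds; "tau": joint torques, N m; "position": TCP position; "eef_rot": TCP orientation; "force": force on the tool from outside, world axes, zero at the start; "ft_torque": the same for the moment, N m; "finger_gap": finger opening in m; "grasp_force": force on a finger pad.
Only numpy, scipy, OpenCV 4.12 (cv2) and the standard library are available. Lean on these libraries where they do the work, as an engineer would, in place of code of your own. Each camera call takes 0.05 s, during which the arm holds its last target. There are 200 camera calls.

## Working session

There is one attempt and no reset: what is moved stays moved. The work goes in short steps, Python scripts to look and compute and a shell command to move; the robot and the scene stay as the last step left them, time stands still between calls to the robot, and variables do not carry over. Pictures are saved under pics/ and viewed, at most 10 in all, crops included, and the job is handed in when it is done.

```bash
ls; mkdir -p pics; python3 - <<'E'
from bench import r
import cv2
s=r.get_state();print(s['t'],s['position'],s['eef_rot'],s['finger_gap'])
for n in('scene','top'):
    cv2.imwrite(f'pics/{n}.png',r.grab_frame(n));print(n,r.calibration(n))
print(r.calibration('wrist'))
E
```

```text
bench.py
drive.py
pics
0.0 [ 0.22108225 -0.63748504  0.40371471] [-3.13974655e+00  1.21226965e-04  3.33824842e-01] 0.08579098726649605
scene {'fx': 429.5819221026329, 'fy': 429.5819221026329, 'cx': 258.1653072221999, 'cy': 184.97953161788902, 'rvec': array([ 1.12822664, -2.3690987 ,  0.97465165]), 'tvec': array([0.26408127, 0.37377387, 0.62544592])}
top {'fx': 355.68033825501783, 'fy': 355.68033825501783, 'cx': 253.15950586232657, 'cy': 190.42415110175028, 'rvec': array([ 2.15164702, -2.20323449,  0.0719335 ]), 'tvec': array([-0.04838092,  0.5025041 ,  0.93367758])}
{'fx': 299.7644604269539, 'fy': 299.7644604269539, 'cx': 252.91743085485234, 'cy': 196.68221815052013, 'mount': array([[ 5.65050443e-04, -9.61843370e-01, -2.73600096e-01,
         6.84129334e-02],
       [ 9.99999728e-01,  4.13614575e-04,  6.11176145e-04,
         1.43939566e-03],
       [-4.74690735e-04, -2.73600367e-01,  9.61843342e-01,
         3.07763641e-02],
       [ 0.00000000e+00,  0.00000000e+00,  0.00000000e+00,
         1.00000000e+00]])}
```

View pics/top.png

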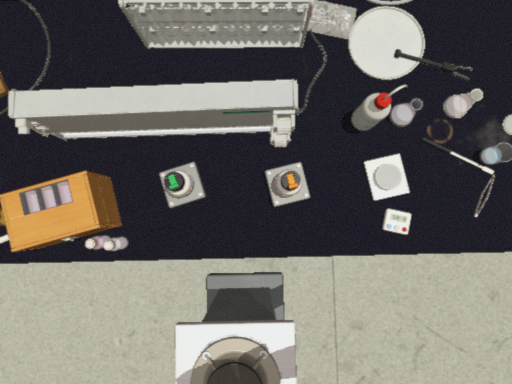

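View pics/scene.png

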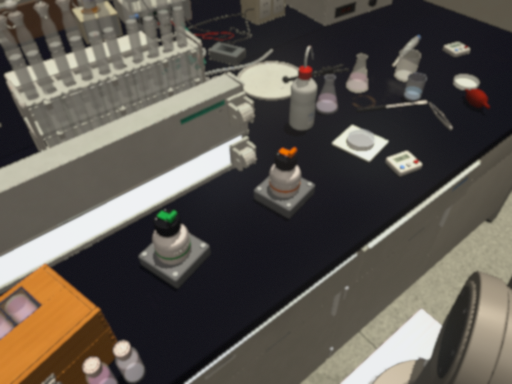

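The orange bottle is at about (290,181) in the top view and (285,170) in the scene view. The green one is at (179,183) in the top view. I'll enlarge the orange bottle in both.

```bash
python3 - <<'E'
import cv2,numpy as np
a=cv2.imread('pics/top.png')[155:215,260:320];b=cv2.imread('pics/scene.png')[140:220,245:325]
f=lambda i,s:cv2.resize(i,None,fx=s,fy=s,interpolation=cv2.INTER_CUBIC)
cv2.imwrite('pics/crop.png',np.hstack([f(a,6.6666667)[:400,:400],f(b,5)]))
E
```

```text
(no output)
```

View pics/crop.png

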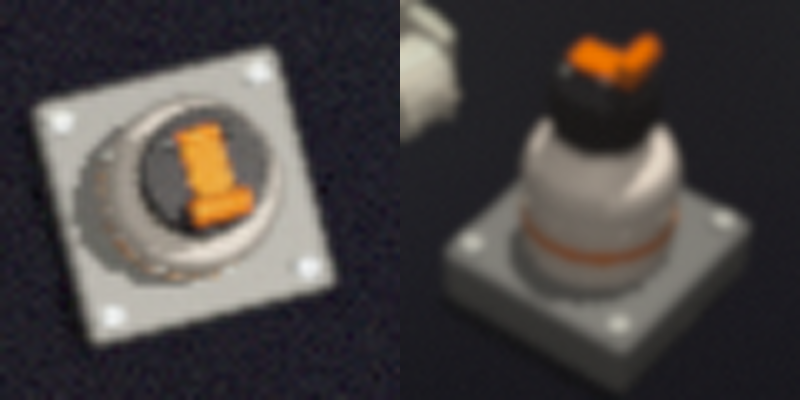

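The crop shows the holder's corners, the cap's top at crop (205,170), the bar at (221,207) and the tab's hinge end at (199,132). I'll back-project these.

```bash
cat >h.py <<'E'
from bench import r
import cv2,numpy as np
from scipy.spatial.transform import Rotation as Ro
def bp(n,uv,z):
    c=r.calibration(n)
    if n=='wrist':
        s=r.get_state();T=np.eye(4);T[:3,:3]=Ro.from_euler('xyz',s['eef_rot']).as_matrix();T[:3,3]=s['position'];T=T@c['mount'];R=T[:3,:3];o=T[:3,3]
    else:
        R=cv2.Rodrigues(c['rvec'])[0].T;o=-R@c['tvec']
    d=R@np.array([(uv[0]-c['cx'])/c['fx'],(uv[1]-c['cy'])/c['fy'],1]);return o+d*(z-o[2])/d[2]
E
python3 - <<'E'
from h import *
t=lambda x,y:((x+.5)/6.6667+260-.5,(y+.5)/6.6667+155-.5)
sc=lambda x,y:((x-400+.5)/5+245-.5,(y+.5)/5+140-.5)
c=np.array([bp('top',t(*p),.03) for p in((35,105),(275,48),(335,285),(95,345))]);print('holder',c,c.mean(0))
e=c[1]-c[2];print(np.arctan2(e[1],e[0]))
e=c[0]-c[3];print(np.arctan2(e[1],e[0]))
print('cap',bp('top',t(205,170),.126))
b=bp('top',t(221,207),.140);h=bp('top',t(199,130),.132);print('bar',b,h,np.arctan2(*(h-b)[[1,0]]))
b=bp('top',t(193,214),.137)-bp('top',t(250,199),.137);print(np.arctan2(b[1],b[0])-np.pi/2,np.linalg.norm(b))
print('green',bp('top',(179,183),.13))
print('scene cap',bp('scene',sc(607,85),.126))
E
```

```text
holder [[ 0.5531664  -0.09261165  0.03      ]
 [ 0.5736903  -0.18886982  0.03      ]
 [ 0.47850755 -0.20940634  0.03      ]
 [ 0.45702679 -0.1138592   0.03      ]] [ 0.51559776 -0.15118675  0.03      ]
0.21250132944642233
0.21751084106087037
cap [ 0.51556637 -0.15022597  0.126     ]
bar [ 0.5009577  -0.15407097  0.14      ] [ 0.52925293 -0.14796844  0.132     ] 0.2124197167734348
0.23383231882623656 0.0207488169896922
green [0.51462847 0.11429636 0.13      ]
scene cap [ 0.50887775 -0.14552672  0.126     ]
```

Units first: shifts go in shares of 0.2 m and turns go in shares of 2 rad. So 0.16 m / 0.2 = 0.8, -0.139 m / 0.2 = -0.695.

```bash
for i in 1; do python3 drive.py '[0.175,-0.15,0,0,0,0,0.35,-0.3,0,0,0,0,0.5,-0.435,0,0,0,0,0.65,-0.565,0,0,0,0,0.8,-0.695,0,0,0,0]' 0.085 20; done
python3 drive.py '[0.15,-0.13,0,0,0,0,0.3,-0.26,0,0,0,0,0.45,-0.39,0,0,0,0,0.6,-0.52,0,0,0,0,0.75,-0.65,0,0,0,0]'
python3 drive.py '[0.15,-0.13,0,0,0,0.015,0.3,-0.26,0,0,0,0.03,0.45,-0.39,0,0,0,0.045,0.56,-0.4825,0,0,0,0.06,0.56,-0.4825,0,0,0,0.06]'
python3 drive.py '[0,0,0,0,0,0,0,0,0,0,0,0]'
python3 - <<'E'
from h import *
s=r.get_state();print(s['position'],s['eef_rot'],s['joint_pos'])
i=r.grab_frame('wrist');cv2.imwrite('pics/w1.png',i)
E
```

```text
t: 0.52
position: [0.3254, -0.4552, 0.4043]
eef_rot: [-3.141, 0.0, 0.334]
force: [1.1, -1.0, 0.2]
finger_gap: 0.0848
grasp_force: 0.0
t: 0.93
position: [0.4245, -0.2833, 0.4046]
eef_rot: [-3.142, 0.0, 0.334]
force: [0.4, -0.5, 0.3]
finger_gap: 0.085
grasp_force: 0.0
t: 1.35
position: [0.5011, -0.1506, 0.4047]
eef_rot: [-3.139, -0.002, 0.222]
force: [0.5, -0.0, 0.6]
finger_gap: 0.0849
grasp_force: 0.0
t: 1.52
position: [0.4979, -0.1579, 0.4043]
eef_rot: [3.142, 0.001, 0.214]
force: [-0.9, -0.6, -0.3]
finger_gap: 0.0849
grasp_force: 0.0
[ 0.49789614 -0.15786203  0.40431832] [3.14151295e+00 1.17169134e-03 2.13743746e-01] [ 0.39203556  0.24013866 -0.23927718  1.90483373  0.06740425  1.0053052
 -1.23389313]
```

View pics/w1.png

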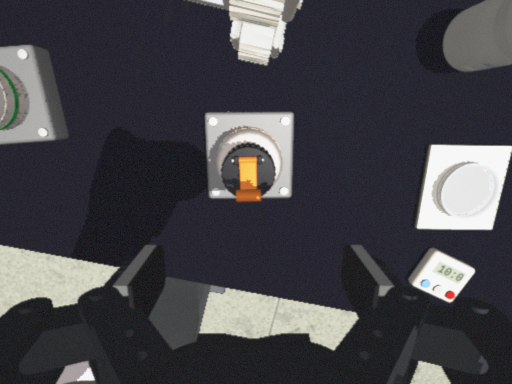

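The wrist view shows the bar at about (248,196), parallel to the closing line, and the tab pointing straight. I'll measure the bar and hinge with a colour mask.

```bash
python3 - <<'E'
from h import *
i=cv2.imread('pics/w1.png');H=cv2.cvtColor(i,cv2.COLOR_BGR2HSV)
m=cv2.inRange(H,(4,150,80),(25,255,255));m[:145]=0;m[215:]=0;m[:,:225]=0;m[:,275:]=0
ys,xs=np.nonzero(m)
for y in range(ys.min(),ys.max()+1):
    q=xs[ys==y]; print(y,q.min(),q.max())
s=r.get_state();print(s['position'])
for y0,y1,z in((190,203,.138),(150,188,.13)):
    k=(ys>=y0)&(ys<=y1);print(xs[k].mean(),ys[k].mean(),bp('wrist',(xs[k].mean(),ys[k].mean()),z))
c=cv2.resize(i[100:210,195:305],None,fx=5,fy=5,interpolation=cv2.INTER_CUBIC);cv2.imwrite('pics/w1c.png',c)
E
```

```text
157 239 256
158 238 256
159 238 256
160 239 256
161 238 256
162 238 256
163 238 256
164 239 256
165 239 256
166 239 256
167 239 256
168 239 256
169 239 256
170 239 256
171 239 256
172 239 256
173 239 256
174 239 256
175 239 256
176 239 256
177 240 256
178 240 256
179 240 256
180 239 256
181 240 256
182 240 256
183 240 256
184 240 256
185 240 256
186 240 256
187 240 256
188 240 257
189 240 260
190 236 260
191 236 260
192 236 260
193 236 261
194 236 260
195 236 260
196 237 260
197 237 260
198 236 260
199 236 260
200 236 260
201 237 258
[ 0.49768631 -0.15850688  0.40438009]
247.97594501718214 195.33333333333334 [ 0.49960642 -0.15577283  0.138     ]
247.59719789842381 172.22591943957968 [ 0.5167049  -0.15171561  0.13      ]
```

View pics/w1c.png

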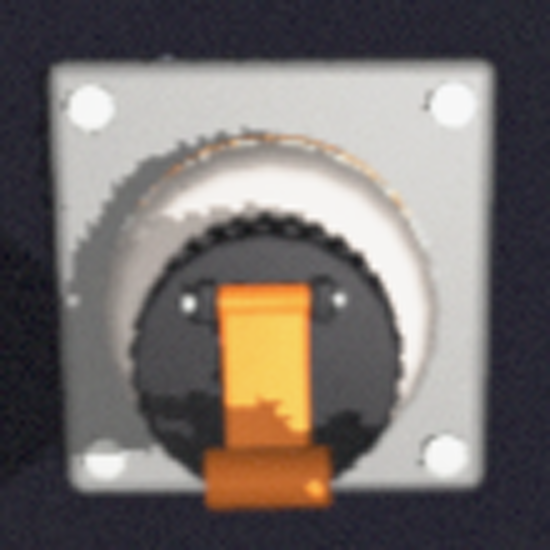

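The tab is aligned with the tool, and the bar is centred at crop (267,478). The arm hadn't quite settled, so I'll hold and measure again.

```bash
python3 drive.py '[0,0,0,0,0,0,0,0,0,0,0,0,0,0,0,0,0,0,0,0,0,0,0,0]' | head -3; cat >>h.py <<'E'
def meas():
    s=r.get_state();c=r.calibration('wrist');P=s['position'];i=None
    bps=lambda uv,z:bp('wrist',uv,z)
    i=r.grab_frame('wrist')
    return s,i
E
python3 - <<'E'
from h import *
for k in range(2):
    s=r.get_state();print(s['t'],s['position'],s['eef_rot'])
    f=lambda u,v,z:print(u,v,bp('wrist',(u,v),z))
    g=r.get_state;r.get_state=lambda:s
    i=r.grab_frame('wrist');H=cv2.cvtColor(i,cv2.COLOR_BGR2HSV)
    m=cv2.inRange(H,(4,150,80),(25,255,255));m[:145]=0;m[215:]=0;m[:,:225]=0;m[:,275:]=0
    ys,xs=np.nonzero(m);yb=ys.max();b=(ys>yb-10);t=ys<yb-15
    f(xs[b].mean(),yb-5.5,.138);f(xs[t].mean(),ys[t].mean(),.131);f(xs[t].mean(),ys.min(),.131)
    r.get_state=g
E
```

```text
t: 1.9
position: [0.4981, -0.1579, 0.4047]
eef_rot: [3.141, 0.0, 0.213]
1.9 [ 0.49807844 -0.15790053  0.40473274] [3.14147579e+00 9.32896261e-06 2.12669088e-01]
247.85425101214574 195.5 [ 0.50000384 -0.15501551  0.138     ]
247.4721689059501 170.81957773512477 [ 0.51861815 -0.15064169  0.131     ]
247.4721689059501 157 [ 0.52975987 -0.14828712  0.131     ]
1.95 [ 0.49813947 -0.15772779  0.40475456] [ 3.14147187e+00 -2.36981342e-05  2.13030474e-01]
248.2 195.5 [ 0.50012597 -0.15511831  0.138     ]
247.65557729941293 170.95303326810176 [ 0.51860377 -0.15063162  0.131     ]
247.65557729941293 157 [ 0.5298542  -0.14824785  0.131     ]
```

Converted, 0.1 m / 0.2 = 0.5, 0.045 m / 0.2 = 0.225.

```bash
python3 drive.py '[0.014,-0.013,0.1,0,0,0,0.014,-0.013,0.225,0,0,0,0.014,-0.013,0.35,0,0,0,0.014,-0.013,0.45,0,0,0,0.014,-0.013,0.5,0,0,0]' 0.045 20
python3 drive.py '[0,0,0,0,0,0,0,0,0,0,0,0,0,0,0,0,0,0,0,0,0,0,0,0]'
python3 - <<'E'
from h import *
cv2.imwrite('pics/w2.png',r.grab_frame('wrist'))
i=r.grab_frame('scene');cv2.imwrite('pics/s2.png',cv2.resize(i[100:220,220:380],None,fx=5,fy=5,interpolation=cv2.INTER_CUBIC))
E
```

```text
t: 2.42
position: [0.4996, -0.154, 0.3023]
eef_rot: [-3.14, 0.003, 0.214]
force: [0.1, 1.1, 0.5]
finger_gap: 0.045
grasp_force: 0.0
t: 2.75
position: [0.5011, -0.1543, 0.3061]
eef_rot: [3.14, -0.002, 0.214]
force: [0.5, 0.1, -0.2]
finger_gap: 0.0453
grasp_force: 0.0
```

View pics/w2.png

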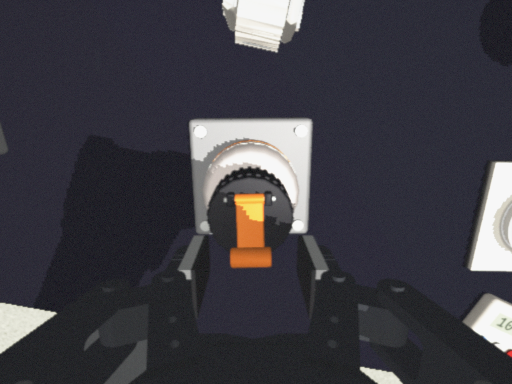

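View pics/s2.png

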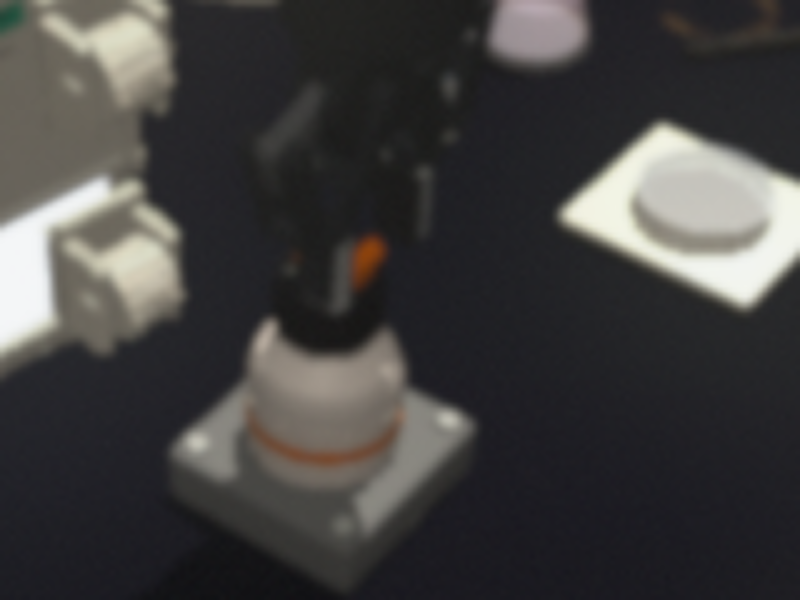

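The bar is at (251,257) and the pad tips at about (208) and (302), so the bar sits roughly 1.5 mm to the left of centre. I'll shift and close.

Converted, 0.002 m / 0.2 = 0.01, -0.0015 m / 0.2 = -0.0075.

```bash
python3 drive.py '[0,-0.0075,0.005,0,0,0,0,-0.0075,0.01,0,0,0,0,-0.0075,0.01,0,0,0]'
python3 drive.py '[0,0,0,0,0,0,0,0,0,0,0,0,0,0,0,0,0,0,0,0,0,0,0,0,0,0,0,0,0,0]' 0.01 25
python3 drive.py '[0,0,0,0,0,0,0,0,0,0,0,0]'
```

```text
t: 3.1
position: [0.5001, -0.1526, 0.3027]
eef_rot: [3.142, -0.0, 0.214]
force: [-0.8, -0.2, -0.3]
finger_gap: 0.0452
grasp_force: 0.0
t: 3.52
position: [0.5002, -0.1532, 0.3028]
eef_rot: [3.141, -0.0, 0.213]
force: [0.4, -1.2, 0.2]
finger_gap: 0.019
grasp_force: 25.0
t: 3.68
position: [0.5002, -0.1531, 0.3027]
eef_rot: [3.141, 0.0, 0.213]
force: [-0.2, -3.4, -0.4]
finger_gap: 0.019
grasp_force: 25.0
```

Converted, -0.0186 m / 0.2 = -0.093, -0.0161 m / 0.2 = -0.0805.

```bash
python3 drive.py '[0.009,0,-0.0235,0,0,0,0.022,0,-0.0455,0,0,0,0.039,0,-0.0645,0,0,0,0.0585,0,-0.0805,0,0,0,0.0805,0,-0.093,0,0,0]'
python3 drive.py '[0.024,0,-0.0085,0,0,0,0.049,0,-0.0125,0,0,0,0.0745,0,-0.012,0,0,0,0.0995,0,-0.007,0,0,0,0.123,0,0.002,0,0,0]'
python3 drive.py '[0,0,0,0,0,0,0,0,0,0,0,0,0,0,0,0,0,0,0,0,0,0,0,0]'
python3 - <<'E'
from h import *
cv2.imwrite('pics/w3.png',r.grab_frame('wrist'))
E
```

```text
t: 4.1
position: [0.5155, -0.1495, 0.3213]
eef_rot: [-3.141, 0.002, 0.213]
force: [-3.1, -4.3, -3.6]
finger_gap: 0.0192
grasp_force: 24.5
t: 4.52
position: [0.5408, -0.1437, 0.3222]
eef_rot: [3.141, -0.001, 0.214]
force: [-2.7, -1.7, 5.9]
finger_gap: 0.019
grasp_force: 24.3
t: 4.85
position: [0.5408, -0.1436, 0.322]
eef_rot: [3.141, -0.003, 0.214]
force: [-0.6, -1.4, 4.6]
finger_gap: 0.019
grasp_force: 24.5
```

View pics/w3.png

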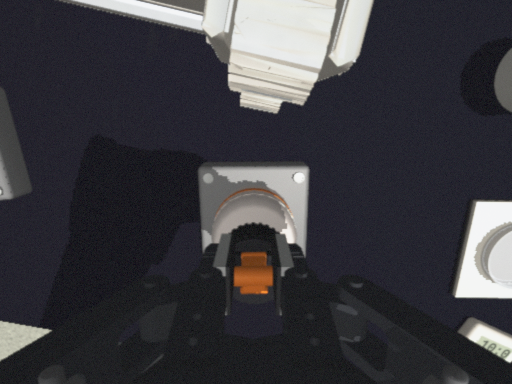

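The tab stands upright between the pads, with the bar at (253,277). Next I'll release, move back over the cap axis, descend and grip the cap.

Converted, -0.026 m / 0.2 = -0.13, -0.022 m / 0.2 = -0.11.

```bash
python3 drive.py '[0,0,0,0,0,0,0,0,0,0,0,0,0,0,0,0,0,0,0,0,0,0,0,0,0,0,0,0,0,0]' 0.08 25
python3 drive.py '[-0.03,0.0025,0,0,0,0,-0.075,0.005,0,0,0,0,-0.11,0.007,0,0,0,0,-0.13,0.007,0,0,0,0,-0.13,0.007,0,0,0,0]'
python3 drive.py '[0,0,0,0,0,0,0,0,0,0,0,0,0,0,0,0,0,0]'
python3 - <<'E'
from h import *
print(r.get_state()['position']);cv2.imwrite('pics/w4.png',r.grab_frame('wrist'))
E
```

```text
t: 5.32
position: [0.5399, -0.1439, 0.3207]
eef_rot: [-3.141, 0.0, 0.214]
force: [0.5, 0.2, 0.2]
finger_gap: 0.0779
grasp_force: 0.0
t: 5.73
position: [0.5135, -0.1516, 0.3208]
eef_rot: [3.141, 0.001, 0.213]
force: [1.0, -0.4, -0.3]
finger_gap: 0.0799
grasp_force: 0.0
t: 5.98
position: [0.5152, -0.1508, 0.321]
eef_rot: [3.142, -0.001, 0.214]
force: [-0.5, 0.6, 0.6]
finger_gap: 0.08
grasp_force: 0.0
[ 0.51515661 -0.15081559  0.32101801]
```

View pics/w4.png

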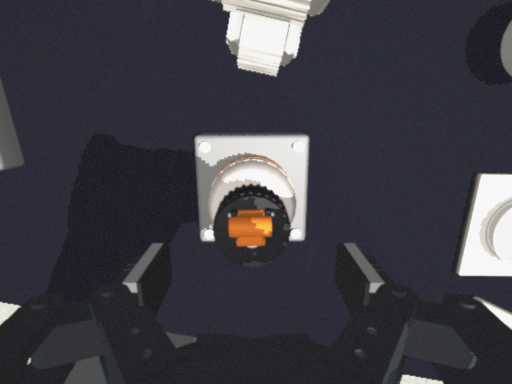

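The tab stays upright and the cap is centred at about (252,226), midway between the pads (168 and 340). I'll check the axis and descend.

Converted, 0.044 m / 0.2 = 0.22, 0.04 m / 0.2 = 0.2.

```bash
python3 -c "
from h import *
print(bp('wrist',(252.5,226),.126))"
python3 drive.py '[0,0,0.06,0,0,0,0,0,0.12,0,0,0,0,0,0.17,0,0,0,0,0,0.2,0,0,0,0,0,0.22,0,0,0]'
python3 drive.py '[0,0,0,0,0,0,0,0,0,0,0,0,0,0,0,0,0,0]'
```

```text
[ 0.51946875 -0.15130984  0.126     ]
t: 6.45
position: [0.5148, -0.1508, 0.276]
eef_rot: [-3.141, 0.001, 0.214]
force: [0.0, 0.0, -0.6]
finger_gap: 0.0799
grasp_force: 0.0
t: 6.7
position: [0.5151, -0.151, 0.2774]
eef_rot: [3.141, -0.001, 0.214]
force: [0.4, -1.0, -0.2]
finger_gap: 0.0799
grasp_force: 0.0
```

Converted, 0.001 m / 0.2 = 0.005.

```bash
python3 drive.py '[0.005,0,0,0,0,0,0.005,0,0,0,0,0,0.005,0,0,0,0,0,0.005,0,0,0,0,0,0.005,0,0,0,0,0]' 0.03 40
python3 drive.py '[0,0,0,0,0,0,0,0,0,0,0,0,0,0,0,0,0,0]'
```

```text
t: 7.12
position: [0.5159, -0.1499, 0.2776]
eef_rot: [-3.141, -0.0, 0.214]
force: [-3.0, 3.0, 6.2]
finger_gap: 0.0449
grasp_force: 40.2
t: 7.37
position: [0.5159, -0.1499, 0.2776]
eef_rot: [-3.141, -0.0, 0.214]
force: [-1.2, 3.0, 6.1]
finger_gap: 0.0446
grasp_force: 40.2
```

Converted, -0.06 rad / 2 = -0.03.

```bash
python3 drive.py '[0,0,0,0,0,-0.03,0,0,0,0,0,-0.06,0,0,0,0,0,-0.09,0,0,0,0,0,-0.12,0,0,0,0,0,-0.15]'
python3 drive.py '[0,0,0,0,0,-0.03,0,0,0,0,0,-0.06,0,0,0,0,0,-0.09,0,0,0,0,0,-0.12,0,0,0,0,0,-0.15]'
python3 - <<'E'
from h import *
s=r.get_state();print(s['force'],s['ft_torque'],s['joint_pos'])
E
```

```text
t: 7.78
position: [0.5159, -0.1498, 0.2776]
eef_rot: [-3.141, -0.001, 0.517]
force: [-2.8, 3.3, 6.1]
finger_gap: 0.0448
grasp_force: 40.2
t: 8.2
position: [0.5159, -0.1497, 0.2776]
eef_rot: [-3.141, -0.001, 0.817]
force: [-2.8, 4.1, 5.8]
finger_gap: 0.0447
grasp_force: 40.2
[-2.75461918  4.1138086   5.81993559] [ 0.76731522  0.58116392 -0.15100766] [ 0.46095151  0.44003086 -0.36585921  1.97587654  0.22074819  0.76385521
 -0.7870099 ]
```

Converted, -0.3 rad / 2 = -0.15.

```bash
python3 drive.py '[0,0,0,0,0,-0.03,0,0,0,0,0,-0.06,0,0,0,0,0,-0.09,0,0,0,0,0,-0.12,0,0,0,0,0,-0.15]'
python3 drive.py '[0,0,0,0,0,-0.03,0,0,0,0,0,-0.06,0,0,0,0,0,-0.09,0,0,0,0,0,-0.12,0,0,0,0,0,-0.15]'
python3 drive.py '[0,0,0,0,0,-0.02,0,0,0,0,0,-0.03,0,0,0,0,0,-0.03,0,0,0,0,0,-0.03]'
python3 - <<'E'
from h import *
s=r.get_state();print(s['force'],s['ft_torque'],s['joint_pos'])
E
```

```text
t: 8.62
position: [0.5158, -0.1496, 0.2776]
eef_rot: [-3.141, -0.001, 1.117]
force: [-2.8, 3.2, 6.7]
finger_gap: 0.0448
grasp_force: 40.2
t: 9.03
position: [0.5158, -0.1496, 0.2776]
eef_rot: [-3.141, -0.001, 1.417]
force: [-3.7, 4.4, 7.1]
finger_gap: 0.0449
grasp_force: 40.2
t: 9.37
position: [0.5158, -0.1496, 0.2776]
eef_rot: [-3.141, -0.001, 1.475]
force: [-3.0, 3.2, 7.4]
finger_gap: 0.0447
grasp_force: 40.4
[-3.02327325  3.15441526  7.40089151] [0.79296377 0.71567751 0.12109877] [ 0.58155436  0.46519592 -0.51925783  1.96799336  0.31799002  0.78876668
 -0.21460994]
```

Turned about 1.26 rad with no sign of slip. I'll release, rise straight up and check.

Converted, -0.12 m / 0.2 = -0.6, -0.1 m / 0.2 = -0.5.

```bash
python3 drive.py '[0,0,0,0,0,0,0,0,0,0,0,0,0,0,0,0,0,0,0,0,0,0,0,0,0,0,0,0,0,0]' 0.08 25
python3 drive.py '[0,0,-0.075,0,0,0,0,0,-0.2,0,0,0,0,0,-0.35,0,0,0,0,0,-0.5,0,0,0,0,0,-0.6,0,0,0]'
python3 drive.py '[0,0,0,0,0,0,0,0,0,0,0,0,0,0,0,0,0,0,0,0,0,0,0,0]'
python3 - <<'E'
from h import *
cv2.imwrite('pics/w5.png',r.grab_frame('wrist'))
i=r.grab_frame('scene');i=cv2.resize(i[120:220,230:330],None,fx=3.84,fy=3.84);j=r.grab_frame('wrist')[:, 100:512]
cv2.imwrite('pics/f.png',np.hstack([i,j]))
E
```

```text
t: 9.78
position: [0.5158, -0.151, 0.2768]
eef_rot: [-3.142, 0.0, 1.473]
force: [0.7, 0.8, -0.5]
finger_gap: 0.0797
grasp_force: 0.0
t: 10.2
position: [0.5163, -0.1507, 0.3997]
eef_rot: [3.139, 0.0, 1.474]
force: [0.8, -0.7, 0.2]
finger_gap: 0.0799
grasp_force: 0.0
t: 10.53
position: [0.5153, -0.1509, 0.3955]
eef_rot: [-3.139, -0.0, 1.474]
force: [0.7, 0.2, -0.8]
finger_gap: 0.08
grasp_force: 0.0
```

View pics/f.png

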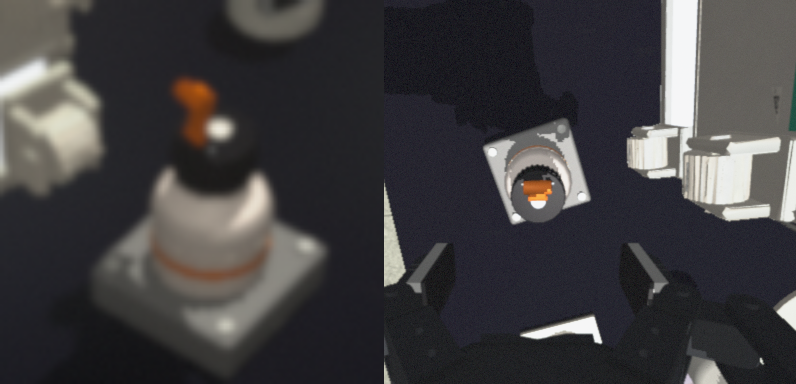

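The tab stands open. Its bar at (537,186) is parallel to the closing line of the turned gripper, so the cap turned the full 1.26 rad with it. The fingers are clear, so I'll hand in.

```bash
python3 -c "
from bench import r
print(r.hand_in())"
```

```text
the job is handed in; nothing more can be done
None
```

I lifted the orange tab upright, unscrewed the cap about 1.26 rad, let go and backed clear without going near the green bottle; the job is handed in at about 10.6 s, and no verdict was printed.

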